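Stopper a specimen vial in the ratchet clamp

TASK

The square glass vial in the bench clamp still has its red stopper standing out: close the clamp's handles gently until the stopper is pressed fully home and the ratchet holds the handles shut with your hand off. Then press the blue handle disc down off the ratchet so that the handles spring fully open, and lay the stoppered vial flat in the empty lane of the white tray. Only the clamp's red pad may push the stopper, never the fingers; do not crack the glass (it bears less than 20 N from the pad) or strain the clamp, and leave everything else where it stands.

Things in the scene. Friction and masses are not known exactly. Their poses are not given: they have to be found in the camera images.
- clamp: Bench scissor clamp fixed to the table; origin on its pivot axis at table height, +x to the jaws, -x to the handles, z up. The scissor plane is level, 35 mm above the table. The moving handle (blue disc) is on the -y side and closes towards +y; its jaw with the red pad is on the +y side and closes towards -y. More than 25 N of pushing or pressing by the robot strains it.
- cradle (a point): Centre of the black cradle's floor, 26 mm above the table, at (75, -10) mm in the clamp's frame; axes as the clamp's. A straight channel 44 mm long along y, 20 mm wide inside, with 5 mm thick side walls whose tops are only 31 mm above the table: the vial in it stands out 13 mm and is taken there from above. The white base plate below is 10 mm thick.
- stop_seat (a point): Mean place of the brass back stop's face, 22 mm to -y of the cradle's centre and 35 mm above the table (clamp axes). The vial slides back to -y until it meets the stop. The stop itself is screwed in or out by up to 8 mm from here, differently each time; that is not measured.
- fixed_disc (a point): Top centre of the fixed handle's grey disc (34 mm across, top 41 mm above the table), at (-150, +46) mm in the clamp's frame.
- ratchet (a point): Middle of the ratchet bar's top, 52 mm above the table, at (-105, +4) mm in the clamp's frame: a 10 mm wide bar, 70 mm long along the clamp's y, fixed to the grey-disc handle. Its teeth face down; a pawl on the blue-disc handle rides beneath it and is freed by pressing that handle down.
- handle (a joint): Closing angle of the moving handle (rad): 0 open, where its spring (2 to 4 N at the disc) returns it, 0.44 at most; closing is clockwise from above. Eight ratchet teeth, 0.04 rad apart from about 0.106 to 0.386, click past with up to 2 N and hold it; let go, it may fall back by one tooth. The stopper comes home at about 0.14 to 0.38, depending on the back stop.
- disc (a point): Top centre of the moving handle's blue disc (34 mm across, 12 mm thick, top 41 mm above the table), 150 mm from the pivot; open: at (-132, -71) mm in the clamp's frame. Push its rim towards the grey disc to close: pad force = 2 x (disc force - spring - click). 6 mm down (6 to 7 N) it clears the teeth; 9.6 mm (9 N) is a hard stop. Keep it down while dragging it open to below 0.07 rad.
- pad: Red domed spring pad on the moving jaw, 20 mm across; origin at its tip, which presses the stopper. Spring 10 N per mm, 8 mm of travel. More than 20 N of it on the vial or stopper cracks the glass.
- vial: Square clear-glass specimen vial, 18 x 48 x 18 mm, about 40 g with stopper, lying along its own y; origin at the centre of its underside, stopper at the +y end. It starts loose on the cradle, up to 18 mm ahead of the back stop, in line with the clamp's y.
- tray: White tray fixed to the table, 110 x 150 mm, floor 4 mm thick, walls 4 mm thick and 14 mm tall from the table; a like wall along its x splits it into two lanes, each 102 mm (x) by 69 mm (y). Origin: centre of its underside. The +y lane holds a finished vial, the -y lane is empty.
- stopper: Red push-in stopper of the vial, head 16 x 6 x 16 mm. Its origin is the centre of the head's inner face: in the vial's frame at y = 24 mm when fully home (head against the glass), 27 to 29.5 mm at the start. It slides in under about 6 N and stays where it is left.
- lane (a point): Centre of the floor of the tray's empty lane; axes as the tray's.
- done_vial: A finished vial, same kind, lying in the other lane of the tray (bystander).
- dish: Petri dish with seeds, 84 mm across, 12 mm tall (bystander).
- jar: Small amber jar with yellow cap, 42 mm across, 55 mm tall (bystander).
- jar_b: Small jar with yellow cap, 38 mm across, 70 mm tall (bystander).
- forceps: Dark steel forceps, 120 mm long, lying flat (bystander).
- canister: Steel canister, 48 mm across, 85 mm tall (bystander).
- dropper: White dropper bottle with red cap, 32 mm across, 85 mm tall (bystander).
Mind the look-alikes: they are no part of the job. What is shaped like the vial but green is not meant. Of the things that look like the tray, the smaller one is meant.

How it is judged:
By the outcome, as a careful person would: the job done as asked, in the order asked, and still so for the second after the job is handed in, with the robot touching nothing.
It also fails if it takes over 72 s, if anything falls off the work surface, if the arm or the gripper's body presses on something with over 40 N, if the wrist force passes 120 N, or if a joint passes its speed limit or range.

ROBOT

A 7-joint arm with a two-finger parallel gripper is mounted at the origin on the work surface. World frame = base frame: x ahead of the robot, y to its left, z up, the work surface at z = 0. Lengths are in m, angles in rad, forces in N, time in s.
With the tool pointing down it reaches from about 0.425 to 0.95 m from the base axis. Payload 16.7 kg.
Tool frame: the origin (TCP) lies at the very end of the fingers, on their centre line; the grasp point (between the pads) lies ctrl.hold_point_z behind it (ctrl.hold_point_z is the distance from the TCP to the grasp point, in m); z points along the fingers, y is the line along which they close (so a half turn about z gives the same grasp; the last joint's range is limited). The gripper opens to 94 mm and grips with 3 to 60 N. Pads are 16 mm wide; open, the fingers measure 119 mm over their backs; the gripper's body (75 mm by 177 mm) begins 78 mm behind the grasp point.
Start: joints at [0.989, 0.426, 0.074, 1.606, -0.034, 1.111, -0.067], TCP at [0.283, -0.613, 0.205] pointing down, gripper open.
Joint ranges: [-2.85, 2.85], [-0.5, 2.14], [-1.23, 1.37], [0.21, 2.46], [-1.02, 4.16], [0.16, 2.05], [-2.73, 2.73]. Speed limits (rad/s): [1.89, 1.89, 2.39, 2.39, 3.01, 3.01, 3.01].

INTERFACE

Orientations are given as a 3x3 rotation matrix whose columns are the frame's x, y, z axes.
In Python, from cell import observe, imaging, order, ctrl gives the robot as it stands.
- The arm moves only by the shell command python3 -m jog 'ROWS'. ROWS is a JSON list of rows, 1 to 20 of them, each of 7 numbers: the finger opening in m, then dx, dy, dz in cm, then a rotation vector rx, ry, rz in units of 0.2 rad; each row is the pose to reach, as a shift and turn from the pose commanded when the command began, along the tool's axes at that moment; what a row does not reach only later rows make up. A row lasts 1/10 s, in which the tool goes at most 0.05 m and 0.15 rad, less where a joint would pass 70% of its speed; a pose out of reach is approached as far as the arm can. The fingers move at their own pace and stop on an object; the grip force is fixed at half the most. Time passes only in rows, so rows that do not move let the fingers close. It prints the time, the measured TCP pose, the force, the opening and the grip force at its end. Input that does not fit is refused with a message, and nothing moves.
- observe(): the state, without advancing time (a new reading comes with each control period).
- imaging.grab_frame(name): name is "side" or "top"; returns the picture (384x512x3 uint8, blue, green, red); there is no depth.
- imaging.camera_info(name): a dict with "fx", "fy", "cx", "cy" (pixels), "k1" (the pictures are not rectified: a ray, as slopes to the right and down, at radius r is drawn at 1 + k1 r^2 times it, then the intrinsics apply), "view" (4x4, takes a point from world to camera coordinates). Camera axes: x right, y down, z forward; pixel columns grow to the right and rows downward; lengths in m; the calibration is good to about 2 mm. A picture is of the moment at which its call begins. camera_info takes no time and is no camera call.
- order.sign_off(): hands the job in; it is judged then, once.
The state is a dict: "time": time; "joint_positions": joint angles; "qd": joint speeds; "joint_efforts": joint torques, N m; "tcp_pos": TCP position; "orientation": TCP orientation; "force": force on the tool from outside, world axes, zero at the start; "moment": the same for the moment, N m; "gripper_width": finger opening in m; "finger_force": force on a finger pad.
Only numpy, scipy, OpenCV 4.12 (cv2) and the standard library are available. Lean on these libraries where they do the work, as an engineer would, in place of code of your own. Each camera call takes 0.05 s, during which the arm holds its last target. There are 200 camera calls.

## Working session

There is one attempt and no reset: what is moved stays moved. The work goes in short steps, Python scripts to look and compute and a shell command to move; the robot and the scene stay as the last step left them, time stands still between calls to the robot, and variables do not carry over. Pictures are saved under pics/ and viewed, at most 10 in all, crops included, and the job is handed in when it is done.

```bash
mkdir -p pics; ls; python3 - <<'E'
from cell import observe, imaging, order, ctrl
import cv2,numpy as np
print(ctrl.hold_point_z)
s=observe();print({k:np.round(v,3) for k,v in s.items()})
for n in("side","top"):
    cv2.imwrite(f"pics/{n}0.png",cv2.resize(imaging.grab_frame(n),(768,576)))
    print(n,imaging.camera_info(n))
E
```

```text
pics
0.0188
{'time': np.float64(0.0), 'joint_positions': array([ 0.989,  0.427,  0.074,  1.607, -0.034,  1.111, -0.067]), 'qd': array([ 0.   , -0.001,  0.001, -0.002,  0.002, -0.   ,  0.   ]), 'joint_efforts': array([-2.0000e-03, -9.3578e+01,  3.6660e+00, -4.5418e+01, -4.9000e-02,
        2.0000e-02,  0.0000e+00]), 'tcp_pos': array([ 0.283, -0.612,  0.205]), 'orientation': array([[ 0.908,  0.419, -0.001],
       [ 0.419, -0.908,  0.001],
       [-0.   , -0.001, -1.   ]]), 'force': array([-0.765,  0.242,  0.556]), 'moment': array([-0.037, -0.008,  0.01 ]), 'finger_force': np.float64(0.0), 'gripper_width': np.float64(0.094)}
side {'fx': 355.75716773987773, 'fy': 355.75716773987773, 'cx': 258.32679545988736, 'cy': 197.83622222466556, 'k1': 0.009321255354415275, 'view': array([[-0.99513897, -0.09811807,  0.00844304,  0.59387969],
       [-0.07857765,  0.73941823, -0.66864507,  0.16758231],
       [ 0.05936323, -0.6660582 , -0.74353378,  0.92509007],
       [ 0.        ,  0.        ,  0.        ,  1.        ]])}
top {'fx': 469.7377724292183, 'fy': 469.7377724292183, 'cx': 255.66414927792445, 'cy': 184.04416445859997, 'k1': -0.20017191790525907, 'view': array([[-0.01590159, -0.99984506, -0.00754933, -0.07404721],
       [-0.99004182,  0.01680099, -0.13976737,  0.58224353],
       [ 0.13987255,  0.00525163, -0.99015559,  1.38498295],
       [ 0.        ,  0.        ,  0.        ,  1.        ]])}
```

View pics/side0.png

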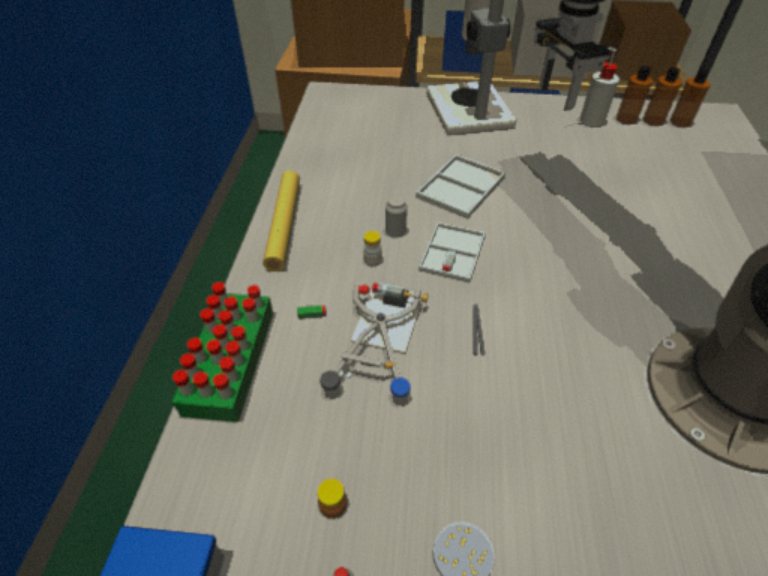

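View pics/top0.png

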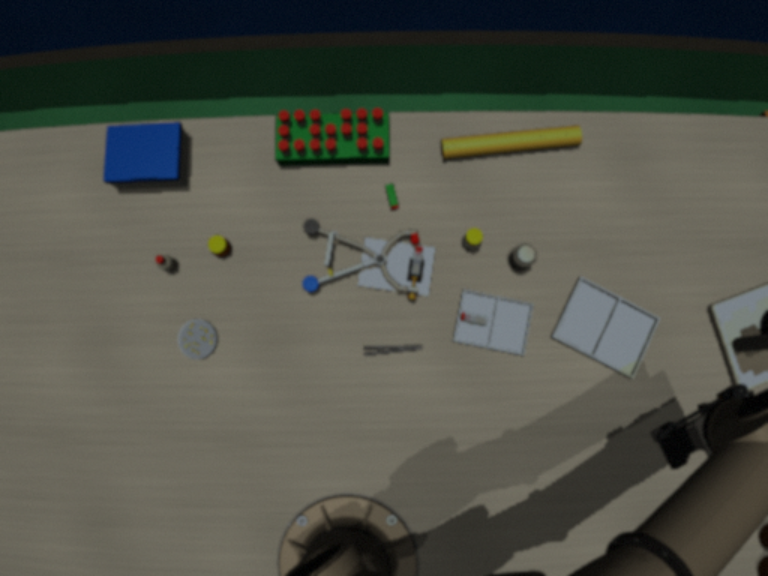

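```bash
cat > h.py <<'E'
import numpy as np,cv2
from scipy.optimize import least_squares
from cell import observe, imaging, order, ctrl
C={n:imaging.camera_info(n) for n in("side","top")}
def proj(n,P):
    c=C[n];p=(c["view"]@np.r_[P,1])[:3];a=p[:2]/p[2];a=a*(1+c["k1"]*a@a)
    return np.array([c["fx"]*a[0]+c["cx"],c["fy"]*a[1]+c["cy"]])
def plane(n,uv,z):
    return np.r_[least_squares(lambda q:proj(n,[q[0],q[1],z])-uv,[.7,0]).x,z]
def tri(us,ut):
    r=least_squares(lambda P:np.r_[proj("side",P)-us,proj("top",P)-ut],[.7,0,.04])
    return r.x,np.abs(r.fun).max()
def crop(n,name,x,y,w,h,s):
    im=imaging.grab_frame(n)[y:y+h,x:x+w]
    im=cv2.resize(im,None,fx=s,fy=s,interpolation=cv2.INTER_CUBIC)
    for k in range(0,w,20): cv2.putText(im,str(x+k),(k*s,10),0,.35,(0,255,255),1);cv2.line(im,(k*s,12),(k*s,18),(0,255,255),1)
    for k in range(0,h,20): cv2.putText(im,str(y+k),(0,k*s+4),0,.35,(255,255,0),1)
    im=np.clip(im*1.4,0,255).astype(np.uint8)
    cv2.imwrite(f"pics/{name}.png",im)
E
python3 - <<'E'
from h import *
crop("top","t1",190,135,170,110,4)
crop("side","s1",200,140,140,135,4)
E
```

```text
(no output)
```

View pics/t1.png

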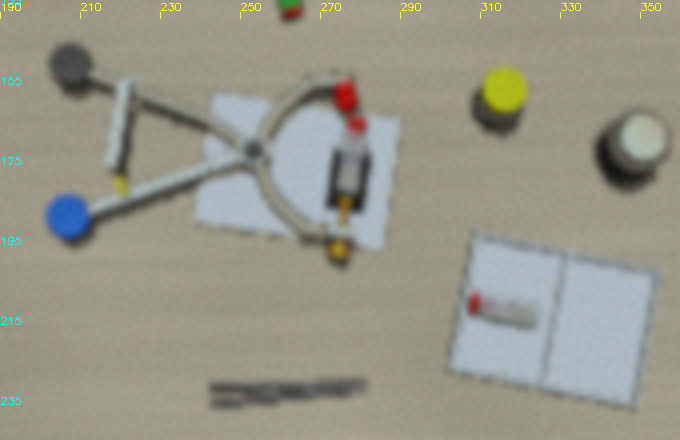

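View pics/s1.png

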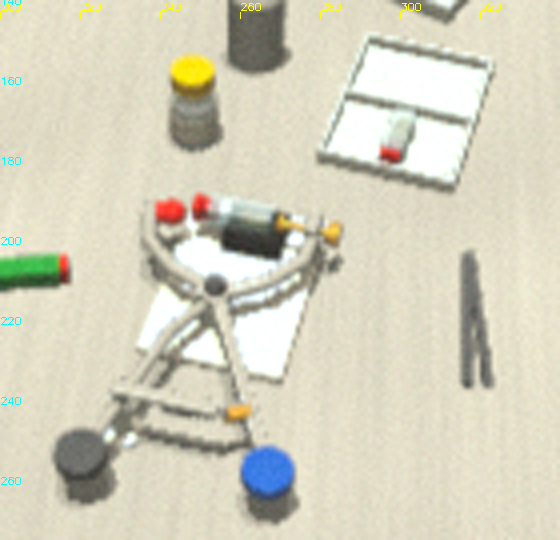

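Top view (full-res px): grey disc (207.5,151), blue disc (207,189), pivot (253.5,172.5), vial in the cradle (~277,176), and the small tray with corners (308,193.5), (354.5,202.5), (349,237), (302,228). The lane without a vial is the image-right one. Side view: grey disc (220.5,253), blue disc (267,258), pivot (254,211), tray corners (292,149), (323,156), (314,187), (280,179).

```bash
cat > fit.py <<'E'
from h import *
T=lambda *p:np.array(p)/4+[190,135]
S=lambda *p:np.array(p)/4+[200,140]
def cent(n,lo,hi,box):
    im=imaging.grab_frame(n);x,y,w,h=box
    m=cv2.inRange(cv2.cvtColor(im[y:y+h,x:x+w],cv2.COLOR_BGR2HSV),lo,hi)
    M=cv2.moments(m,True);return np.array([M["m10"]/M["m00"]+x,M["m01"]/M["m00"]+y]),M["m00"]
if __name__=="__main__":
    print(cent("top",(100,120,60),(130,255,255),(195,175,30,30)),cent("side",(100,150,120),(130,255,255),(250,240,40,40)))
    for a,b,n in[(S(82,452),T(70,64),"grey"),(S(268,471),T(69,216),"blue"),(S(215,285),T(254,150),"pivot"),(S(201,207),T(357,124),"stopper"),(S(171,211),T(345,97),"pad")]:
        P,r=tri(a,b);print(n,P.round(4),r.round(2))
    def w(p,l):
        c,s=np.cos(p[2]),np.sin(p[2]);return np.array([p[0]+c*l[0]-s*l[1],p[1]+s*l[0]+c*l[1],l[2]])
    def fit(L,ps,pt,p0,n):
        f=lambda p:np.concatenate([proj("side",w(p,l))-a for l,a in zip(L,ps)]+[proj("top",w(p,l))-b for l,b in zip(L,pt)])
        r=least_squares(f,p0,loss="soft_l1");print(n,r.x.round(4),f(r.x).reshape(-1,2).round(1).tolist());return r.x
    cl=fit([(-.15,.046,.041),(-.132,-.071,.041),(0,0,.042)],[S(82,452),S(268,471),S(215,285)],[T(70,64),T(69,216),T(254,150)],[.7,0,-1.5],"clamp")
    tr=fit([(.055,.075,.014),(.055,-.075,.014),(-.055,-.075,.014),(-.055,.075,.014)],[S(319,156),S(370,37),S(492,65),S(455,187)],[T(473,234),T(658,270),T(635,407),T(449,371)],[.6,-.2,-.1],"tray")
    for n,l in[("vial",(.075,-.01,.044)),("disc0",(-.132,-.071,.041))]:
        print(n,w(cl,l),proj("top",w(cl,l)),proj("side",w(cl,l)))
    print("lane",w(tr,(0,-.0365,.004)))
E
python3 fit.py
```

```text
(array([206.82022472, 188.96629213]), 89.0) (array([266.45631068, 257.29126214]), 103.0)
grey [0.6873 0.0639 0.0322] 0.22
blue [0.5691 0.0649 0.0308] 0.15
pivot [ 0.6174 -0.0776  0.0367] 0.05
stopper [ 0.6369 -0.157   0.0292] 0.18
pad [ 0.6577 -0.1481  0.0319] 0.14
clamp [ 0.6167 -0.0748 -1.7331] [[-0.2, -1.3], [0.4, -1.5], [0.2, -0.5], [-0.9, -0.1], [-1.0, 0.1], [-0.9, -0.1]]
tray [ 0.4844 -0.3035 -0.2154] [[-0.2, -1.8], [-0.9, -1.7], [0.7, -1.8], [0.5, -1.5], [-1.1, -0.5], [-0.1, -0.1], [-0.5, 0.6], [-1.8, 0.2]]
vial [ 0.59475934 -0.14723988  0.044     ] [276.56513639 179.02614268] [264.16386248 191.78591282]
disc0 [0.56800801 0.06689645 0.041     ] [206.21071746 189.07434828] [267.3522693  256.22026383]
lane [ 0.47663913 -0.33911901  0.004     ]
```

```bash
sed -i 's|/4+\[190,135\]|/4+[189.625,134.625]|;s|/4+\[200,140\]|/4+[199.625,139.625]|' fit.py; python3 fit.py; python3 - <<'E'
from h import *
yaw=-1.733
# tool: z down, x along tangent = clamp y rotated +13deg ccw
for a in(0,13):
    t=yaw+np.pi/2+np.radians(a);x=np.array([np.cos(t),np.sin(t),0]);z=np.array([0,0,-1]);R=np.c_[x,np.cross(z,x),z]
    from scipy.spatial.transform import Rotation as Ro
    print(a,x,Ro.from_matrix(observe()["orientation"].T@R).as_rotvec())
E
```

```text
(array([206.87777778, 188.98888889]), 90.0) (array([266.44230769, 257.24038462]), 104.0)
grey [0.6879 0.0647 0.0351] 0.22
blue [0.57   0.0657 0.0337] 0.12
pivot [ 0.6182 -0.0765  0.0394] 0.08
stopper [ 0.6377 -0.1557  0.032 ] 0.14
pad [ 0.6585 -0.1469  0.0347] 0.1
clamp [ 0.6179 -0.0747 -1.7325] [[-0.2, -0.9], [0.3, -1.2], [0.1, -0.1], [-0.6, -0.0], [-0.7, 0.1], [-0.6, -0.1]]
tray [ 0.4856 -0.3027 -0.215 ] [[-0.2, -1.3], [-0.9, -1.2], [0.7, -1.3], [0.5, -1.0], [-1.0, -0.5], [0.0, -0.1], [-0.4, 0.6], [-1.6, 0.2]]
vial [ 0.59593128 -0.14714659  0.044     ] [276.52577756 178.64466993] [263.75616147 191.77794464]
disc0 [0.56905079 0.06697356 0.041     ] [206.18493377 188.73454847] [266.93127974 256.20949731]
lane [ 0.47784929 -0.33837547  0.004     ]
0 [ 0.9868738  -0.16149334  0.        ] [-1.81828508e-04  7.17012897e-05  5.94919560e-01]
13 [0.99790839 0.06464402 0.        ] [-1.87058776e-04  5.01958718e-05  3.68026758e-01]
```

Units first: shifts go in cm and turns go in units of 0.2 rad. So -0.511 m is -51.1, 0.507 m is 50.7, 0.368 rad is 1.84.

```bash
python3 -m jog '[[0, 50.7, -51.1, 0, 0, 0, 1.84], [0, 50.7, -51.1, 0, 0, 0, 1.84], [0, 50.7, -51.1, 0, 0, 0, 1.84], [0, 50.7, -51.1, 0, 0, 0, 1.84], [0, 50.7, -51.1, 0, 0, 0, 1.84], [0, 50.7, -51.1, 0, 0, 0, 1.84], [0, 50.7, -51.1, 0, 0, 0, 1.84], [0, 50.7, -51.1, 0, 0, 0, 1.84], [0, 50.7, -51.1, 0, 0, 0, 1.84], [0, 50.7, -51.1, 0, 0, 0, 1.84], [0, 50.7, -51.1, 0, 0, 0, 1.84], [0, 50.7, -51.1, 0, 0, 0, 1.84], [0, 50.7, -51.1, 0, 0, 0, 1.84], [0, 50.7, -51.1, 0, 0, 0, 1.84], [0, 50.7, -51.1, 0, 0, 0, 1.84], [0, 50.7, -51.1, 10, 0, 0, 1.84], [0, 50.7, -51.1, 10, 0, 0, 1.84], [0, 50.7, -51.1, 10, 0, 0, 1.84]]'
```

```text
time: 2.2
tcp_pos: [0.5254, 0.0632, 0.1006]
orientation: [[0.998, 0.065, -0.009], [0.065, -0.998, -0.001], [-0.009, 0.001, -1.0]]
force: [-0.9, 0.1, 0.5]
gripper_width: 0.0003
finger_force: 0.0
```

To row units: 0.07 m is 7, 0.04 m is 4.

```bash
python3 -m jog '[[0, 0, 0, 4, 0, 0, 0], [0, 0, 0, 7, 0, 0, 0], [0, 0, 0, 7, 0, 0, 0]]'; python3 - <<'E'
from h import *
print(observe()["tcp_pos"])
a=imaging.grab_frame("top")[140:230,190:300];b=imaging.grab_frame("side")[180:270,220:330]
cv2.imwrite("pics/c2.png",np.vstack([cv2.resize(np.hstack([a,b]),None,fx=3.6,fy=3.6,interpolation=cv2.INTER_CUBIC)]))
E
```

```text
time: 2.5
tcp_pos: [0.528, 0.0633, 0.0346]
orientation: [[0.998, 0.064, -0.003], [0.064, -0.998, -0.001], [-0.003, 0.0, -1.0]]
force: [-0.4, -0.1, 0.2]
gripper_width: 0.0009
finger_force: 0.0
[0.52799691 0.06333785 0.03458797]
```

View pics/c2.png

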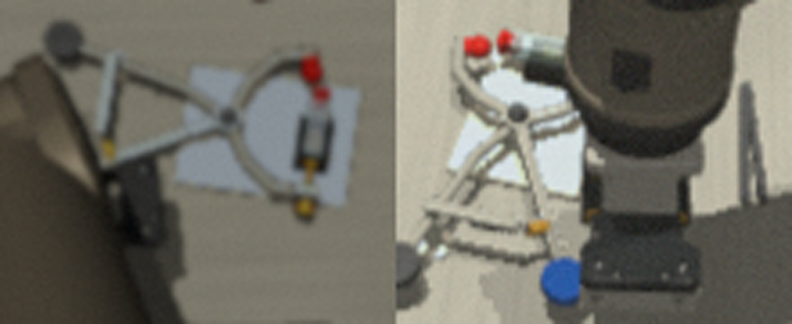

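Both crops show the closed fingers just outboard of the blue disc, with the clamp undisturbed and the body clear. I start the push gently.

To row units: 0.016 m is 1.6, 0.012 m is 1.2.

```bash
python3 -m jog '[[0, 0.4, 0, 0.2, 0, 0, 0], [0, 0.8, 0, 0.2, 0, 0, 0], [0, 1.2, 0, 0.2, 0, 0, 0], [0, 1.6, 0, 0.2, 0, 0, 0]]'; python3 -m jog '[[0, 0.2, 0, 0, 0, 0, 0], [0, 0.4, 0, 0, 0, 0, 0], [0, 0.6, 0, 0, 0, 0, 0]]'; python3 -m jog '[[0, 0.3, 0, 0, 0, 0, 0], [0, 0.6, -0.1, 0, 0, 0, 0], [0, 0.6, -0.1, 0, 0, 0, 0]]'
```

```text
time: 3.0
tcp_pos: [0.5456, 0.0649, 0.0342]
orientation: [[0.998, 0.065, 0.001], [0.065, -0.998, 0.0], [0.001, -0.0, -1.0]]
force: [-2.0, 1.9, 1.2]
gripper_width: 0.0006
finger_force: 1.4
time: 3.3
tcp_pos: [0.5507, 0.0654, 0.0334]
orientation: [[0.998, 0.065, -0.001], [0.065, -0.998, 0.0], [-0.001, -0.0, -1.0]]
force: [-3.2, 2.6, 0.7]
gripper_width: 0.0003
finger_force: 1.6
time: 3.6
tcp_pos: [0.5568, 0.0667, 0.0333]
orientation: [[0.998, 0.065, -0.001], [0.065, -0.998, -0.0], [-0.001, 0.0, -1.0]]
force: [-4.1, 1.5, -1.0]
gripper_width: 0.0004
finger_force: 2.1
```

To row units: 0.004 m is 0.4, 0.002 m is 0.2.

```bash
python3 -m jog '[[0, 0.2, 0, 0, 0, 0, 0], [0, 0.4, -0.1, 0, 0, 0, 0], [0, 0.4, -0.1, 0, 0, 0, 0]]'; python3 -m jog '[[0, 0.2, 0, 0, 0, 0, 0], [0, 0.4, -0.1, 0, 0, 0, 0], [0, 0.4, -0.1, 0, 0, 0, 0]]'; python3 -m jog '[[0, 0.2, 0, 0, 0, 0, 0], [0, 0.4, 0, 0, 0, 0, 0], [0, 0.4, 0, 0, 0, 0, 0]]'
```

```text
time: 3.9
tcp_pos: [0.5604, 0.0679, 0.0333]
orientation: [[0.998, 0.065, -0.001], [0.065, -0.998, -0.0], [-0.001, 0.0, -1.0]]
force: [-6.0, 2.2, 0.7]
gripper_width: 0.0004
finger_force: 2.6
time: 4.2
tcp_pos: [0.5636, 0.069, 0.033]
orientation: [[0.998, 0.065, -0.002], [0.065, -0.998, -0.001], [-0.002, 0.0, -1.0]]
force: [-8.9, 1.8, -0.2]
gripper_width: 0.0004
finger_force: 4.2
time: 4.5
tcp_pos: [0.5676, 0.0699, 0.0331]
orientation: [[0.998, 0.065, -0.002], [0.065, -0.998, 0.0], [-0.002, -0.0, -1.0]]
force: [-8.7, 4.3, 0.4]
gripper_width: 0.0007
finger_force: 4.3
```

```bash
python3 - <<'E'
from h import *
a=imaging.grab_frame("top")[145:215,240:300];b=imaging.grab_frame("side")[175:245,230:290]
cv2.imwrite("pics/c3.png",np.clip(1.3*cv2.resize(np.hstack([a,b]),None,fx=6.5,fy=6.5,interpolation=cv2.INTER_CUBIC),0,255))
E
```

```text
[ WARN:0@3.881] global loadsave.cpp:1063 imwrite_ Unsupported depth image for selected encoder is fallbacked to CV_8U.
```

View pics/c3.png

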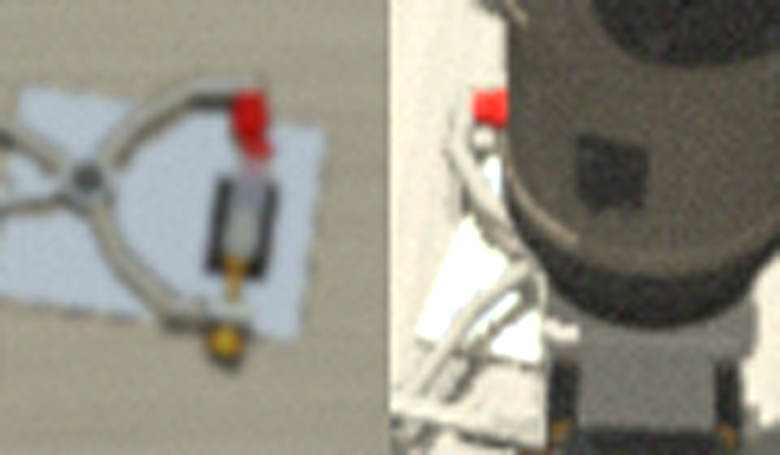

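The crop shows the pad (255,110) now touching the stopper (257,148) and the vial back at the stop (235,260). I continue in fine steps, watching the force.

```bash
for i in 1; do :; done; python3 -m jog '[[0, 0.1, 0, 0, 0, 0, 0], [0, 0.15, 0, 0, 0, 0, 0], [0, 0.15, 0, 0, 0, 0, 0]]' | head -5; python3 -m jog '[[0, 0.1, 0, 0, 0, 0, 0], [0, 0.15, 0, 0, 0, 0, 0], [0, 0.15, 0, 0, 0, 0, 0]]'| head -5
```

```text
time: 4.9
tcp_pos: [0.5687, 0.0702, 0.033]
orientation: [[0.998, 0.065, -0.003], [0.065, -0.998, 0.0], [-0.003, -0.0, -1.0]]
force: [-10.4, 6.1, 1.0]
gripper_width: 0.0005
time: 5.2
tcp_pos: [0.5701, 0.0705, 0.033]
orientation: [[0.998, 0.066, -0.003], [0.066, -0.998, 0.001], [-0.003, -0.001, -1.0]]
force: [-10.5, 6.4, 0.4]
gripper_width: 0.0001
```

To row units: -0.0015 m is -0.15, 0.001 m is 0.1.

```bash
python3 -m jog '[[0, 0.1, -0.15, 0, 0, 0, 0], [0, 0.1, -0.15, 0, 0, 0, 0]]' | head -5; python3 -m jog '[[0, 0.1, -0.05, 0, 0, 0, 0], [0, 0.1, -0.05, 0, 0, 0, 0]]'| head -5;  python3 -m jog '[[0, 0.1, 0, 0, 0, 0, 0], [0, 0.1, 0, 0, 0, 0, 0]]'| head -5
```

```text
time: 5.4
tcp_pos: [0.5713, 0.071, 0.033]
orientation: [[0.998, 0.065, -0.003], [0.065, -0.998, -0.0], [-0.003, 0.0, -1.0]]
force: [-8.5, 1.9, 0.9]
gripper_width: 0.0008
time: 5.6
tcp_pos: [0.5726, 0.0714, 0.0331]
orientation: [[0.998, 0.065, -0.002], [0.065, -0.998, -0.001], [-0.002, 0.0, -1.0]]
force: [-8.0, 1.2, 1.0]
gripper_width: 0.0005
time: 5.8
tcp_pos: [0.5732, 0.0715, 0.033]
orientation: [[0.998, 0.065, -0.003], [0.065, -0.998, -0.001], [-0.003, 0.0, -1.0]]
force: [-9.0, 2.0, 2.2]
gripper_width: 0.0001
```

```bash
for k in 1; do python3 -m jog '[[0, 0.1, -0.03, 0, 0, 0, 0], [0, 0.1, -0.03, 0, 0, 0, 0]]' | sed -n '2p;4p'; python3 -m jog '[[0, 0.1, -0.03, 0, 0, 0, 0], [0, 0.1, -0.03, 0, 0, 0, 0]]'| sed -n '2p;4p';  python3 -m jog '[[0, 0.1, -0.03, 0, 0, 0, 0], [0, 0.1, -0.03, 0, 0, 0, 0]]'| sed -n '2p;4p'; done
```

```text
tcp_pos: [0.5738, 0.0716, 0.0328]
force: [-11.2, 0.5, 1.7]
tcp_pos: [0.5745, 0.0719, 0.0327]
force: [-12.2, 0.1, 0.9]
tcp_pos: [0.5751, 0.072, 0.0326]
force: [-13.1, 0.5, 1.5]
```

Force climbed about 5 N above the sliding plateau at roughly the pad-spring stiffness, so the stopper is home. I back the hand off and look.

To row units: -0.06 m is -6, -0.03 m is -3.

```bash
python3 -m jog '[[0, -0.2, 0, 0, 0, 0, 0], [0, -0.6, 0, 0, 0, 0, 0], [0, -1.2, 0, 0, 0, 0, 0], [0, -2.5, 0, 0, 0, 0, 0], [0, -2.5, 0, -3, 0, 0, 0], [0, -2.5, 0, -6, 0, 0, 0]]'; python3 - <<'E'
from h import *
a=imaging.grab_frame("top")[145:215,215:300];b=imaging.grab_frame("side")[180:270,230:290]
a=cv2.resize(a,None,fx=6,fy=6,interpolation=cv2.INTER_CUBIC);b=cv2.resize(b,(280,420),interpolation=cv2.INTER_CUBIC)
cv2.imwrite("pics/c4.png",np.hstack([a,b]))
E
```

```text
time: 7.0
tcp_pos: [0.5513, 0.0711, 0.0938]
orientation: [[0.998, 0.065, -0.001], [0.065, -0.998, -0.0], [-0.001, 0.0, -1.0]]
force: [1.5, -0.6, 0.6]
gripper_width: 0.0002
finger_force: 0.0
```

View pics/c4.png

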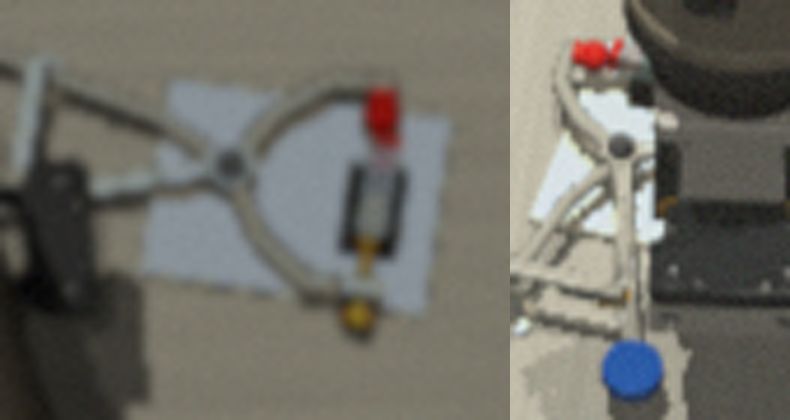

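The handle is held by the ratchet with the hand off: blue disc at side px ≈(255.7,259). The red head meets the glass at the top, and the glass spans about 48 mm to the brass stop. Next I locate the disc.

```bash
python3 - <<'E'
from h import *
import sys; from fit import cent
b,_=cent("side",(100,150,120),(130,255,255),(240,240,40,40));print(b)
for th in np.arange(.1,.26,.02):
    a=np.radians(208.3)-th;l=.15*np.array([np.cos(a),np.sin(a)]);y=-1.7325
    P=[.6179+np.cos(y)*l[0]-np.sin(y)*l[1],-.0747+np.sin(y)*l[0]+np.cos(y)*l[1],.041]
    print(th.round(2),np.round(P,4),proj("side",P)+[-.5,1.1])
print(observe()["tcp_pos"])
E
```

```text
[255.58095238 258.8       ]
0.1 [0.5834 0.0713 0.041 ] [260.52660352 258.27176523]
0.12 [0.5863 0.0719 0.041 ] [259.32571195 258.3942979 ]
0.14 [0.5892 0.0725 0.041 ] [258.121324   258.49630231]
0.16 [0.5922 0.0731 0.041 ] [256.91408219 258.57770794]
0.18 [0.5952 0.0736 0.041 ] [255.70463183 258.63845802]
0.2 [0.5981 0.074  0.041 ] [254.49362034 258.67850962]
0.22 [0.6011 0.0744 0.041 ] [253.28169673 258.69783367]
0.24 [0.6041 0.0747 0.041 ] [252.06951099 258.69641503]
[0.55347964 0.0713511  0.09540646]
```

To row units: 0.042 m is 4.2, 0.0005 m is 0.05.

```bash
python3 -m jog '[[0, 4.2, 0.05, 0, 0, 0, 0], [0, 4.2, 0.05, 0, 0, 0, 0], [0, 4.2, 0.05, 3, 0, 0, 0], [0, 4.2, 0.05, 4.8, 0, 0, 0], [0, 4.2, 0.05, 4.8, 0, 0, 0]]'; python3 -m jog '[[0, 0, 0, 0.3, 0, 0, 0], [0, 0, 0, 0.6, 0, 0, 0], [0, 0, 0, 0.6, 0, 0, 0]]'| sed -n '2p;4p'
```

```text
time: 7.65
tcp_pos: [0.5924, 0.0732, 0.0427]
orientation: [[0.998, 0.065, -0.004], [0.065, -0.998, -0.0], [-0.004, 0.0, -1.0]]
force: [-0.9, -0.4, 0.0]
gripper_width: 0.0006
finger_force: 0.0
tcp_pos: [0.5948, 0.0736, 0.0401]
force: [-0.9, 0.3, 3.5]
```

```bash
python3 -m jog '[[0, 0, 0, 0.3, 0, 0, 0], [0, 0, 0, 0.3, 0, 0, 0]]'| sed -n '2p;4p'
```

```text
tcp_pos: [0.5943, 0.0736, 0.0367]
force: [-3.7, 0.4, 4.8]
```

```bash
python3 -m jog '[[0, 0, 0, 0.2, 0, 0, 0], [0, 0, 0, 0.4, 0, 0, 0], [0, 0, 0, 0.4, 0, 0, 0]]'| sed -n '2p;4p'
```

```text
tcp_pos: [0.5945, 0.0736, 0.0328]
force: [-3.6, 0.8, 7.4]
```

```bash
python3 -m jog '[[0, -0.3, 0, 0.05, 0, 0, 0], [0, -0.6, 0.1, 0.05, 0, 0, 0], [0, -0.9, 0.15, 0.05, 0, 0, 0], [0, -1.2, 0.2, 0.05, 0, 0, 0], [0, -1.5, 0.3, 0.05, 0, 0, 0], [0, -1.8, 0.3, 0.05, 0, 0, 0]]'| sed -n '1,2p;4p';python3 -m jog '[[0, -0.3, 0.1, 0, 0, 0, 0], [0, -0.6, 0.1, 0, 0, 0, 0], [0, -0.9, 0.2, 0, 0, 0, 0], [0, -0.9, 0.2, 0, 0, 0, 0]]'| sed -n '1,2p;4p'
```

```text
time: 9.05
tcp_pos: [0.5772, 0.0691, 0.0327]
force: [-0.5, -2.1, 8.1]
time: 9.45
tcp_pos: [0.5693, 0.0668, 0.0331]
force: [2.5, -0.0, 7.5]
```

```bash
python3 -m jog '[[0, 0, 0, -2, 0, 0, 0], [0, 0, 0, -6, 0, 0, 0], [0, -3, 0, -9, 0, 0, 0], [0, -6, 0, -9, 0, 0, 0], [0, -6, 0, -9, 0, 0, 0]]'|sed -n '1,2p;4p'; python3 - <<'E'
from h import *
a=imaging.grab_frame("top")[145:215,250:300];b=imaging.grab_frame("side")[180:270,230:290]
a=cv2.resize(a,None,fx=8,fy=8,interpolation=cv2.INTER_CUBIC);b=cv2.resize(b,(373,560),interpolation=cv2.INTER_CUBIC)
cv2.imwrite("pics/c5.png",np.hstack([a,b]))
E
```

```text
time: 9.95
tcp_pos: [0.5057, 0.0622, 0.123]
force: [0.1, 0.1, -0.0]
```

View pics/c5.png

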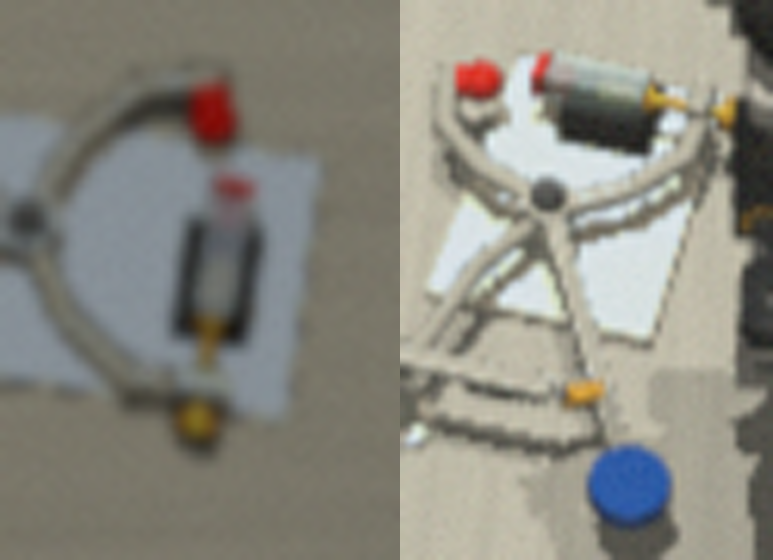

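The handles are fully open again and the stopper head sits flush on the glass. The vial's glass top centre is at about (277.3,176.8) in top and (261.8,192.5) in side.

```bash
python3 - <<'E'
from h import *
t=np.array([277.3,176.8]);s=np.array([261.8,192.5]);bt=np.array([-.65,0]);bs=np.array([.1,-1.0])
print(tri(s,t),tri(s+bs,t+bt));P=plane("top",t+bt,.044);Q=plane("side",s+bs,.044);y=-1.7325
for X in(P,Q):
    d=X[:2]-[.6179,-.0747];print(X.round(4),np.cos(y)*d[0]+np.sin(y)*d[1],-np.sin(y)*d[0]+np.cos(y)*d[1])
print(observe()["tcp_pos"])
E
```

```text
(array([ 0.60212908, -0.14984955,  0.03747751]), np.float64(0.14382273531157352)) (array([ 0.60145636, -0.14763548,  0.04406543]), np.float64(0.0390367410346073))
[ 0.6016 -0.1477  0.044 ] 0.07462504004641007 -0.004355909866902945
[ 0.6014 -0.1477  0.044 ] 0.07468224612984423 -0.004581790916789395
[0.50819442 0.06258445 0.12257167]
```

```bash
python3 -m jog '[[0.045, 7.95, 21.6, 0, 0, 0, 1.135], [0.045, 7.95, 21.6, 0, 0, 0, 1.135], [0.045, 7.95, 21.6, 0, 0, 0, 1.135], [0.045, 7.95, 21.6, 0, 0, 0, 1.135], [0.045, 7.95, 21.6, 0, 0, 0, 1.135], [0.045, 7.95, 21.6, 4.5, 0, 0, 1.135], [0.045, 7.95, 21.6, 4.5, 0, 0, 1.135], [0.045, 7.95, 21.6, 4.5, 0, 0, 1.135]]'; sleep 0; python3 -m jog '[[0.045, 0, 0, 0, 0, 0, 0], [0.045, 0, 0, 0, 0, 0, 0]]'
```

```text
time: 10.85
tcp_pos: [0.601, -0.1469, 0.0764]
orientation: [[0.987, -0.161, -0.003], [-0.161, -0.987, 0.001], [-0.003, -0.0, -1.0]]
force: [0.6, 0.1, 0.2]
gripper_width: 0.0452
finger_force: 0.0
time: 11.05
tcp_pos: [0.6023, -0.147, 0.0786]
orientation: [[0.987, -0.161, 0.002], [-0.161, -0.987, -0.0], [0.002, -0.0, -1.0]]
force: [0.5, 0.4, 0.1]
gripper_width: 0.0453
finger_force: 0.0
```

To row units: 0.0445 m is 4.45, 0.037 m is 3.7.

```bash
python3 -m jog '[[0.045, -0.06, 0.06, 2, 0, 0, 0], [0.045, -0.06, 0.06, 3.7, 0, 0, 0], [0.045, -0.06, 0.06, 4.45, 0, 0, 0], [0.045, -0.06, 0.06, 4.45, 0, 0, 0]]'; python3 -m jog '[[0.03, 0, 0, 0, 0, 0, 0], [0.024, 0, 0, 0, 0, 0, 0], [0.02, 0, 0, 0, 0, 0, 0], [0.014, 0, 0, 0, 0, 0, 0], [0.012, 0, 0, 0, 0, 0, 0], [0.012, 0, 0, 0, 0, 0, 0]]'
```

```text
time: 11.45
tcp_pos: [0.6005, -0.1477, 0.0325]
orientation: [[0.987, -0.161, -0.001], [-0.161, -0.987, 0.0], [-0.001, -0.0, -1.0]]
force: [0.7, 0.1, 0.4]
gripper_width: 0.0448
finger_force: 0.0
time: 12.05
tcp_pos: [0.601, -0.1482, 0.033]
orientation: [[0.987, -0.162, 0.001], [-0.162, -0.987, -0.0], [0.001, 0.0, -1.0]]
force: [-1.1, -0.3, 6.7]
gripper_width: 0.0172
finger_force: 30.0
```

To row units: -0.02 m is -2, -0.09 m is -9.

```bash
python3 -m jog '[[0.012, 0, 0, -2, 0, 0, 0], [0.012, 0, 0, -5, 0, 0, 0], [0.012, 0, 0, -9, 0, 0, 0], [0.012, 0, 0, -9, 0, 0, 0]]'; python3 -m jog '[[0.012, -9.08, 20.79, 0, 0, 0, 0.265], [0.012, -9.08, 20.79, 0, 0, 0, 0.265], [0.012, -9.08, 20.79, 0, 0, 0, 0.265], [0.012, -9.08, 20.79, 0, 0, 0, 0.265], [0.012, -9.08, 20.79, 0, 0, 0, 0.265], [0.012, -9.08, 20.79, 0, 0, 0, 0.265], [0.012, -9.08, 20.79, 7, 0, 0, 0.265], [0.012, -9.08, 20.79, 7, 0, 0, 0.265], [0.012, -9.08, 20.79, 7, 0, 0, 0.265]]'; python3 - <<'E'
from h import *
a=imaging.grab_frame("top")[145:245,270:370];b=imaging.grab_frame("side")[140:240,230:330]
cv2.imwrite("pics/c6.png",cv2.resize(np.hstack([a,b]),None,fx=4,fy=4,interpolation=cv2.INTER_CUBIC))
E
```

```text
time: 12.45
tcp_pos: [0.6034, -0.1485, 0.1275]
orientation: [[0.987, -0.162, 0.007], [-0.162, -0.987, -0.001], [0.007, 0.0, -1.0]]
force: [0.2, 1.2, 0.7]
gripper_width: 0.0179
finger_force: 30.0
time: 13.35
tcp_pos: [0.4761, -0.3367, 0.0495]
orientation: [[0.977, -0.213, -0.004], [-0.213, -0.977, 0.003], [-0.005, -0.002, -1.0]]
force: [-0.2, 0.3, -0.6]
gripper_width: 0.0176
finger_force: 30.0
```

View pics/c6.png

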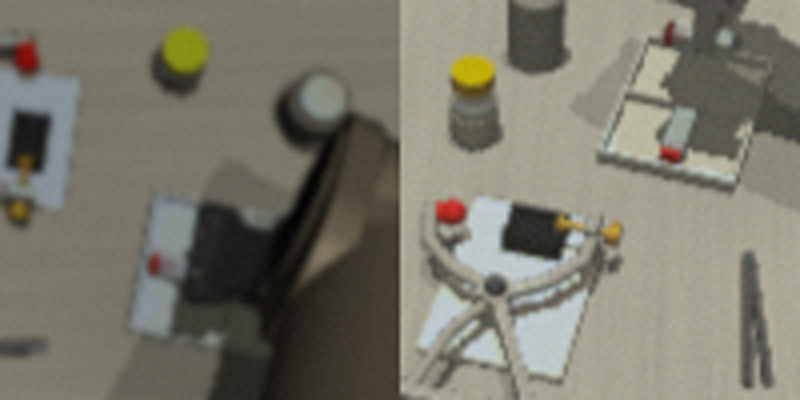

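The vial is held over the empty lane, stopper to +x, level, and the cradle is empty. Next I lower it.

```bash
python3 -m jog '[[0.012, 0, 0, 1.5, 0, 0, 0], [0.012, 0, 0, 3, 0, 0, 0], [0.012, 0, 0, 3.7, 0, 0, 0], [0.012, 0, 0, 3.7, 0, 0, 0], [0.012, 0, 0, 3.7, 0, 0, 0]]'
```

```text
time: 13.95
tcp_pos: [0.4775, -0.3386, 0.0154]
orientation: [[0.977, -0.214, -0.0], [-0.214, -0.977, 0.0], [-0.0, -0.0, -1.0]]
force: [-0.4, -0.0, -0.7]
gripper_width: 0.0175
finger_force: 30.0
```

To row units: 0.003 m is 0.3, 0.002 m is 0.2.

```bash
python3 -m jog '[[0.012, 0, 0, 0.2, 0, 0, 0], [0.012, 0, 0, 0.3, 0, 0, 0], [0.012, 0, 0, 0.3, 0, 0, 0]]'|sed -n '2p;4p'; python3 -m jog '[[0.012, 0, 0, 0.1, 0, 0, 0], [0.012, 0, 0, 0.1, 0, 0, 0]]'|sed -n '2p;4p'
```

```text
tcp_pos: [0.4775, -0.3386, 0.0126]
force: [-0.0, -1.1, -1.0]
tcp_pos: [0.4775, -0.3386, 0.0115]
force: [0.0, -1.1, 0.1]
```

To row units: 0.001 m is 0.1, 0.0005 m is 0.05.

```bash
python3 -m jog '[[0.012, 0, 0, 0.05, 0, 0, 0], [0.012, 0, 0, 0.1, 0, 0, 0]]'|sed -n '2p;4p'; python3 -m jog '[[0.02, 0, 0, 0, 0, 0, 0], [0.024, 0, 0, 0, 0, 0, 0], [0.03, 0, 0, 0, 0, 0, 0], [0.03, 0, 0, 0, 0, 0, 0], [0.03, 0, 0, -2, 0, 0, 0], [0.03, 0, 0, -5, 0, 0, 0], [0.03, 0, 0, -10, 0, 0, 0], [0.03, 0, 0, -15, 0, 0, 0], [0.03, 0, -5, -15, 0, 0, 0], [0.03, -3, -10, -15, 0, 0, 0], [0.03, -3, -15, -15, 0, 0, 0], [0.03, -3, -20, -15, 0, 0, 0], [0.03, -3, -20, -15, 0, 0, 0], [0.03, -3, -20, -15, 0, 0, 0]]'; python3 - <<'E'
from h import *
a=imaging.grab_frame("top")[145:245,200:360];b=imaging.grab_frame("side")[140:270,200:340]
cv2.imwrite("pics/c7.png",np.hstack([cv2.resize(a,(400,400),interpolation=cv2.INTER_CUBIC) if 0 else cv2.resize(a,(480,300),interpolation=cv2.INTER_CUBIC),cv2.resize(b,(320,300),interpolation=cv2.INTER_CUBIC)]))
E
```

```text
tcp_pos: [0.4777, -0.3386, 0.0111]
force: [-5.5, 3.8, 19.5]
time: 16.05
tcp_pos: [0.4913, -0.1353, 0.1606]
orientation: [[0.978, -0.21, 0.0], [-0.21, -0.978, 0.0], [0.0, -0.0, -1.0]]
force: [-0.2, -0.9, 0.4]
gripper_width: 0.0295
finger_force: 0.0
```

View pics/c7.png

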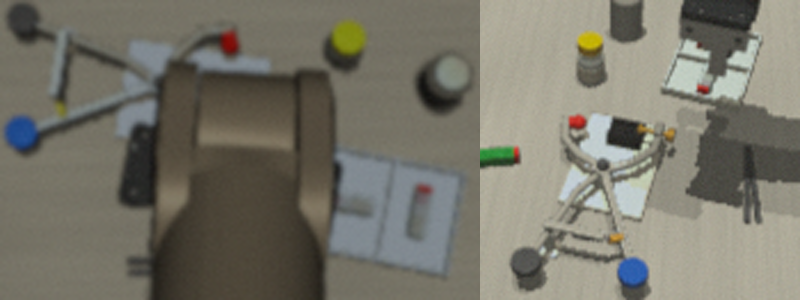

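The final view shows the stoppered vial flat in the right-hand lane (425,212). The handles are open and everything else is in place.

```bash
python3 -c "
from cell import order
print(order.sign_off())"
```

```text
the job is handed in; nothing more can be done
None
```

The job is handed in: the stopper was pressed home with the ratchet holding hands-off, the handles were then released fully open, and the stoppered vial lies flat in the tray's empty lane; `sign_off` gave no verdict, it took about 16 s of the 72 s, and wrist force peaked at about 20 N as the vial touched the tray floor.

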